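# Clip the bottle opener onto the stand's snap hook

## Robot

A 6-joint arm with a two-finger parallel gripper is mounted at the origin on a cart in front of the work surface, level with it; the furniture and walls round the work are solid. World frame = base frame: x ahead of the robot, y to its left, z up, the work surface at z = 0. Lengths are in mm, angles in rad, forces in N, time in s.
With the tool pointing down it reaches from about 275 to 850 mm from the base axis. Payload 5.2 kg.
Tool frame: the origin (TCP) lies at the very end of the fingers, on their centre line; the grasp point (between the pads) lies 19 mm behind it; z points along the fingers, y is the line along which they close (so a half turn about z gives the same grasp; the last joint's range is limited). The gripper opens to 85 mm and grips with 20 to 120 N. Pads are 22 mm wide; open, the fingers measure 114 mm over their backs; the gripper's body (76 mm by 85 mm) begins 54 mm behind the grasp point. The pads swing forward as they close: fully open they stand 13 mm farther back than shut.
Start: joints at [-1.331, 0.259, 1.535, -0, 1.348, -0.203], TCP at [235.68, -496.951, 231.31] pointing down, gripper open.
Joint ranges: [-3.14, 3.14], [-0.91, 2.08], [0.19, 2.58], [-1.22, 4.36], [0.22, 2.71], [-3.12, 3.12]. Speed limits (rad/s): [2.57, 2.57, 3.14, 3.14, 3.14, 3.14].

## Interface

Orientations are given as a unit quaternion [x, y, z, w].
In Python, from bench import arm, viewer gives the robot as it stands.
- The arm moves only by the tool carry_out, never from a script. Its arguments are lists of equal length, an entry for each row: "fingers": the gripper's target within -1 to 1 (shut at 1, half-way at 0, fully open at -1); "travel": the shift along the tool's x, y, z in m, a list of three; "roll": the turn about the tool's z in degrees. A call has 1 to 8 rows; each row is the pose to reach, as a shift and turn from the pose commanded when the call began, along the tool's axes at that moment; what a row does not reach only later rows make up. A row lasts 1/10 s, in which the tool goes at most 50 mm and 8.59 degrees, less where a joint would pass 70% of its speed; a pose out of reach is approached as far as the arm can. A call with a gripper value outside its range is refused whole. The fingers move at their own pace and stop on an object; "newtons" is the grip in N (left out, the last holds). Time passes only in rows, so rows that repeat a pose let the fingers close. It gives the time, the measured TCP pose, the force, the opening and the grip force at its end, in the units of the state.
- arm.get_obs(): the state, without advancing time (a new reading comes with each control period).
- viewer.camera(name): name is "side" or "top"; returns (picture, depth): 420x560x3 uint8, red, green, blue; 420x560 float32, mm along the optical axis (not along the pixel's ray), 0 where there is no reading.
- viewer.calibration(name): a dict with "mtx" (3x3 intrinsics, pixels), "k1" (the pictures are not rectified: a ray, as slopes to the right and down, at radius r is drawn at 1 + k1 r^2 times it, then the intrinsics apply), "rvec" (rotation vector, rad) and "tvec" (3), from world to camera coordinates, as OpenCV has them. Camera axes: x right, y down, z forward; pixel columns grow to the right and rows downward; lengths in mm; the calibration is good to about 2 mm. A picture is of the moment at which its call begins. calibration takes no time and is no camera call.
- arm.finish_job(): hands the job in; it is judged then, once.
The state is a dict: "clock": time; "qpos": joint angles; "qd": joint speeds; "effort": joint torques, N m; "tool_pos": TCP position; "tool_rot": TCP orientation; "ft_force": force on the tool from outside, world axes, zero at the start; "moment": the same for the moment, N m; "gripper_width": opening from 0.0 (shut) to 1.0 (fully open); "grasp_force": force on a finger pad.
Only numpy, scipy, OpenCV 4.12 (cv2) and the standard library are available. Lean on these libraries where they do the work, as an engineer would, in place of code of your own. Each camera call takes 0.05 s, during which the arm holds its last target. There are 200 camera calls.

## Task

Pick up the wooden-handled bottle opener, press its steel eye gently down over the tip of the snap hook on the bar stand until it pushes the sprung gate aside and slips inside and the gate snaps shut behind it, then let go so that the opener hangs still from the hook by its eye. Do not force the hook, and leave the other things on the bar where they stand.

Things in the scene. Friction and masses are not known exactly. Their poses are not given: they have to be found in the camera images.
- opener: Bottle opener lying flat on the bar, 142 mm long, about 90 g. Dark wooden handle 70 x 20 x 22 mm (length, width, height), a small steel-wire eye at its +x end, a wider steel-wire opener loop (40 x 37 mm) at its -x end. Origin: centre of the handle's underside; x along the handle to the eye, z up. Grip it firmly across the 20 mm width.
- eye (a point): Centre of the opener's eye, 50 mm along +x from the opener's origin, 11 mm above its underside. The eye is a ring of 5 mm wire, hole 20 mm, outside 30 mm, level while the opener lies flat.
- stand: Fixed steel stand: round foot 120 mm wide, 14 mm post, 328 mm tall. Origin: post axis at the bar's surface, z up. A J-shaped snap hook of 6 mm wire in the stand's x-z plane reaches out along -x from a collar. The collar may be clamped anywhere in a 60 mm span: its HEIGHT IS NOT MEASURED, the hook's tip is 195 to 255 mm above the bar; find it by feel or by eye.
- under_tip (a point): Point on the bar's surface straight below the hook's tip, 84 mm out from the post along the stand's -x. The tip (7 mm ball) points up. Hold the opener level, handle away from the post, with the eye's centre over the tip or up to 5 mm further from the post, and press straight down: the eye's far side meets the sloping gate 5 to 20 mm above tip height.
- under_bend (a point): Point on the bar's surface below the rounded bottom of the J, 70 mm out from the post, bottom 24 mm below the tip. The J's back is 56 mm out and rises to a level arm 40 mm above the tip. The pressed eye stops rigidly 19 mm below the tip: pressed with over 9 N it bends the hook. Let go, the opener swings down and settles in about 4 s, eye centre over this point, 31 mm below the tip.
- gate (a joint): Angle of the sprung brass gate, a 4 mm rod 33 mm long from its pivot on the J's back (24 mm above the tip) sloping down to the tip's inner side: 0 shut, grows as pushed down and inwards, at most 0.7 rad. It resists with about 2 to 5 N; 0.2 to 0.5 rad lets the eye by, 4 to 9 mm below the tip, then the push drops and it springs shut.
- votive: Small round glass candle holder, 74 mm across, 43 mm high, origin at its underside. Bystander.
- cup: Steel cup with a strap handle, 92 mm high, origin at its underside. Bystander.
- matchbox: Matchbox 36 x 54 x 15 mm lying on the bar, origin at its underside. Bystander.
Things that resemble listed ones, but are neither listed nor needed, are in the scene too. There is more than one size of the opener; the one meant has the size given above.

How it is judged:
By the outcome, as a careful person would: the job done as asked, in the order asked, and still so for the second after the job is handed in, with the robot touching nothing.
It also fails if it takes over 64 s, if anything falls off the work surface, if the arm or the gripper's body presses on something with over 40 N, if the wrist force passes 120 N, or if a joint passes its speed limit or range.

## Working session

There is one attempt and no reset: what is moved stays moved. The work goes in short steps, Python scripts to look and compute and a tool call to move; the robot and the scene stay as the last step left them, time stands still between calls to the robot, and variables do not carry over. Pictures are saved under pics/ and viewed, at most 10 in all, crops included, and the job is handed in when it is done.

Besides the shell and the picture viewer there is one more tool, called after "Request:" as a command line: name --pt "numbers of a row" for each row, then --argument value for the rest. carry_out: Moves the arm, as the interface text tells. Its arguments: {"type":"object","properties":{"fingers":{"type":"array","items":{"type":"number"}},"travel":{"type":"array","items":{"type":"array","items":{"type":"number"}}},"roll":{"type":"array","items":{"type":"number"}},"newtons":{"type":"number"}},"required":["fingers","travel","roll"]}

```bash
mkdir -p pics
cat > h.py <<'E'
import numpy as np, cv2, pickle
from bench import arm, viewer
def snap(n):
    im,d=viewer.camera(n); np.savez(f'{n}.npz',im=im,d=d); return im,d
def load(n):
    z=np.load(f'{n}.npz'); return z['im'],z['d']
def world(n,u,v,d=None,z=None):
    c=viewer.calibration(n); K=np.array(c['mtx'],float); R=cv2.Rodrigues(np.array(c['rvec'],float))[0]; t=np.array(c['tvec'],float).ravel()
    u=np.atleast_1d(u).astype(float); v=np.atleast_1d(v).astype(float)
    p=cv2.undistortPoints(np.stack([u,v],-1)[:,None],K,np.array([c['k1'],0,0,0.]))[:,0]
    ray=np.c_[p,np.ones(len(p))]
    if z is None: X=ray*np.atleast_1d(d)[:,None]
    else:
        o=-R.T@t; w=ray@R; s=(z-o[2])/w[:,2]; return o+w*s[:,None]
    return (X-t)@R
def pix(n,P):
    c=viewer.calibration(n); return cv2.projectPoints(np.array(P,float).reshape(-1,1,3),np.array(c['rvec'],float),np.array(c['tvec'],float),np.array(c['mtx'],float),np.array([c['k1'],0,0,0.]))[0][:,0]
def save(name,im,s=1):
    cv2.imwrite(f'pics/{name}.png',cv2.resize(im[:,:,::-1],None,fx=s,fy=s,interpolation=cv2.INTER_CUBIC))
E
python3 - <<'E'
from h import *
for n in('top','side'):
    im,d=snap(n); save(n+'0',im,1.4); c=viewer.calibration(n); R=cv2.Rodrigues(np.array(c['rvec']))[0]; print(n,c['k1'],-R.T@np.array(c['tvec']).ravel(),R[2],c['mtx'])
print(arm.get_obs())
E
```

```text
top -0.06917746550957445 [ 395.9669016  -127.43540774 1260.19775848] [ 0.1508519   0.00633815 -0.98853606] [[538.07215334   0.         284.24706548]
 [  0.         538.07215334 210.19557522]
 [  0.           0.           1.        ]]
side -0.12611533905734246 [ 526.47296171 -879.71890507  841.11415539] [ 0.02652811  0.74522854 -0.66628123] [[459.818955     0.         282.20180438]
 [  0.         459.818955   210.83956723]
 [  0.           0.           1.        ]]
{'clock': 0.1, 'qpos': array([-1.33079429e+00,  2.59268165e-01,  1.53597279e+00,  4.16447091e-06,
        1.34802849e+00, -2.02820884e-01]), 'qd': array([ 0.00127395, -0.00342778, -0.00149493,  0.00050438,  0.00044412,
       -0.0007273 ]), 'effort': array([ 3.53293530e-03, -4.46968889e+01, -2.91247165e+01, -2.92130744e-04,
        6.33551434e-03,  5.50082859e-06]), 'tool_pos': array([ 235.56559132, -496.46598621,  230.55923804]), 'tool_rot': array([ 9.75588213e-01,  2.19606319e-01, -1.35553156e-05, -8.38288513e-04]), 'ft_force': array([ 0.04748951, -0.0460126 , -0.65294977]), 'moment': array([-0.00131635, -0.00108559, -0.01641064]), 'grasp_force': 0.0, 'gripper_width': 0.9969387342517498}
```

View pics/top0.png

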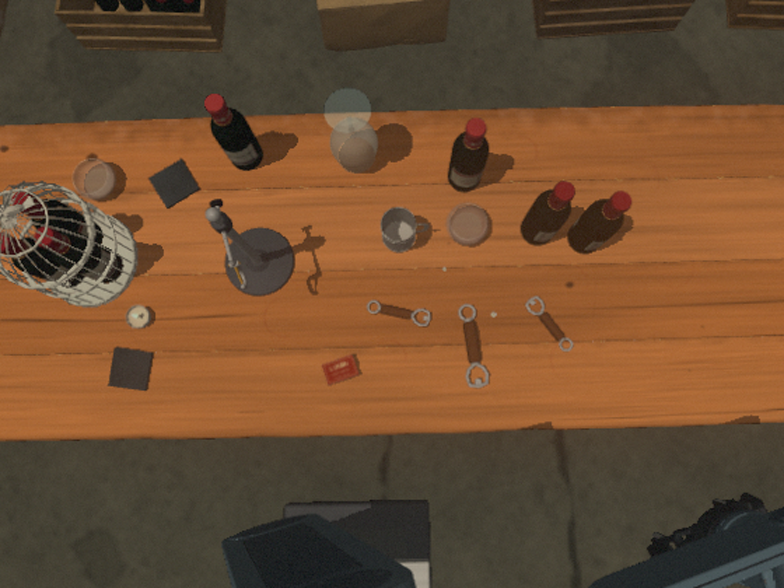

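View pics/side0.png

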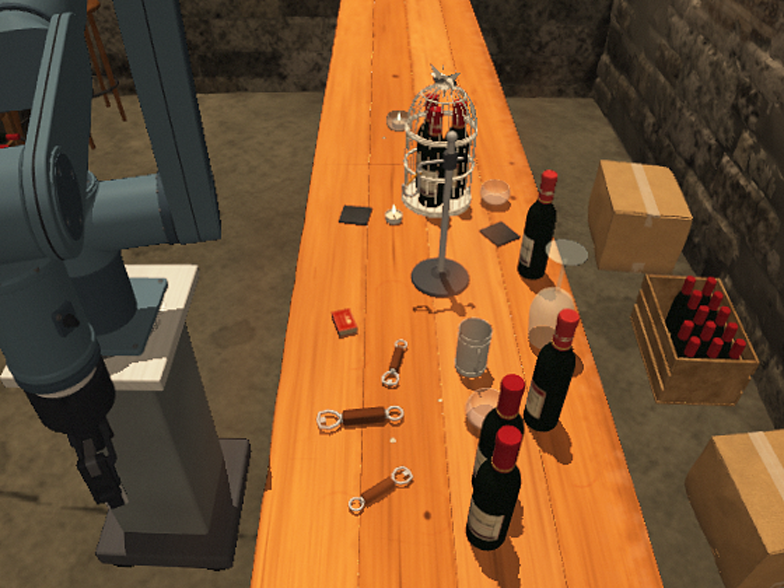

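Run:
```python
from h import *
im,d=load('top'); im2,d2=load('side')
a=cv2.resize(im[205:285,255:415],None,fx=5,fy=3.75*4/3,interpolation=cv2.INTER_CUBIC)[:300*2]
b=cv2.resize(im[135:215,140:215],None,fx=5,fy=5,interpolation=cv2.INTER_CUBIC)
c=cv2.resize(im2[85:215,270:345],None,fx=4,fy=4,interpolation=cv2.INTER_CUBIC)
save('open',a)
H=np.zeros((520,680,3),np.uint8); H[:400,:375]=b; H[:520,380:680]=c; save('hook',H)
for p in [(334,224),(334,217),(341,278),(334,230),(339,259),(185,187)]:
    print(p,d[p[1],p[0]],world('top',*p,z=11))
```

```text
(334, 224) 1269.7953 [[ 550.84101012 -234.92372019   11.        ]]
(334, 217) 1259.8276 [[ 567.35796717 -235.56559796   11.        ]]
(341, 278) 1249.2081 [[ 424.98290477 -246.28288883   11.        ]]
(334, 230) 1244.4631 [[ 536.73360533 -234.37765384   11.        ]]
(339, 259) 1242.4587 [[ 468.85432369 -243.37541129   11.        ]]
(185, 187) 1260.5419 [[648.59195998 114.77332512  11.        ]]
```

View pics/open.png

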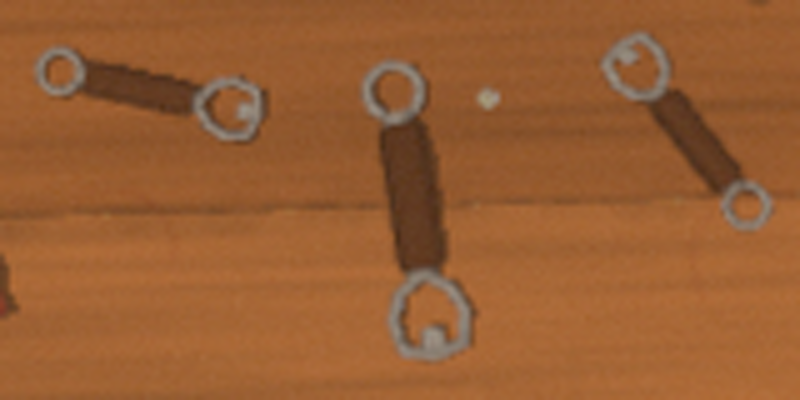

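View pics/hook.png

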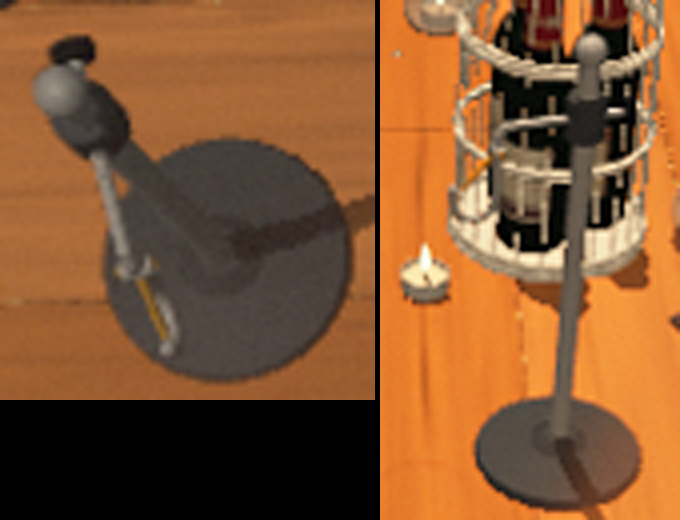

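Three openers at (287,224), (338,248), (392,232) in the raw top picture. The middle one is about 138 mm long overall, against about 107 and 120 for the others, so it fits the given 142 mm, and its eye is at (334,223). The hook's tip is near (173.6,205) top and (289,133) side.

Run:
```python
from h import *
from scipy.optimize import least_squares
im,d=load('top'); im2,d2=load('side')
# opener handle: top-surface pixels
vv,uu=np.mgrid[225:265,325:350]; u=uu.ravel();v=vv.ravel()
P=world('top',u,v,d=d[v,u]); rgb=im[v,u].astype(int)
dark=rgb[:,0]<105
print('z dark',np.percentile(P[dark,2],[5,25,50,75,95]),dark.sum())
W=world('top',u[dark],v[dark],z=18)[:,:2]; c=W.mean(0); _,s,Vt=np.linalg.svd(W-c); print('handle c',c,'axis',Vt[0],np.degrees(np.arctan2(Vt[0][1],Vt[0][0])),np.ptp((W-c)@Vt.T,axis=0))
e=world('top',334,223.4,z=11)[0]; l=world('top',341.2,268.5,z=11)[0]; print('eye',e,'loop',l,np.degrees(np.arctan2(*(e-l)[1::-1])))
# stand fit
obs=[('top',(152,153),(0,0,324)),('top',(185.6,187),(0,0,8)),('top',(173.6,205),(-84,0,'h',2)),('top',(167,188.6),(-56,0,'h',24)),
('side',(322.5,96.3),(0,0,324)),('side',(314.3,197.5),(0,0,8)),('side',(288.75,133),(-84,0,'h',0)),('side',(298.75,123),(-56,0,'h',24)),('side',(293,139.5),(-70,0,'h',-24))]
def f(p):
    x,y,a,h=p; r=[]
    for n,q,m in obs:
        z=m[2] if m[2]!='h' else h+m[3]
        r.append(pix(n,[x+m[0]*np.cos(a),y+m[0]*np.sin(a),z])[0]-q)
    return np.ravel(r)
s=least_squares(f,[648,115,0.2,225],x_scale=[10,10,.1,10],loss='soft_l1'); print(s.x,np.degrees(s.x[2])); print(s.fun.reshape(-1,2).round(1))
x,y,a,h=s.x; print('tip',x-84*np.cos(a),y-84*np.sin(a),h)
# depth points of the hook
for n,D in(('top',d),('side',d2)):
    v,u=np.nonzero(D>0); Q=world(n,u,v,d=D[v,u]); L=Q-[x,y,0]; la=L@[-np.cos(a),-np.sin(a),0]; lb=L@[-np.sin(a),np.cos(a),0]
    m=(la>20)&(la<110)&(abs(lb)<25)&(Q[:,2]>150)&(Q[:,2]<320)
    print(n); print(np.c_[u[m],v[m],la[m],lb[m],Q[m,2]].round(0).astype(int)[::max(1,m.sum()//45)].tolist())
```

```text
z dark [-0.99756257 16.98715239 19.83566337 22.21951923 24.80208436] 294
handle c [ 504.86899607 -239.72327248] axis [-0.9938198  -0.11100544] -173.62672178879313 [81.87295023 23.66419501]
eye [ 552.25426967 -234.97853482   11.        ] loop [ 446.79407138 -247.60401825   11.        ] 6.8268445241079325
[6.50667115e+02 1.13960784e+02 2.38345661e-01 2.30693066e+02] 13.656200438621237
[[ 0.2 -0.6]
 [-0.  -0.6]
 [-0.1 -0.2]
 [ 0.7  0.5]
 [ 0.2 -1.1]
 [-0.3 -1.1]
 [-1.1 -0.5]
 [ 0.2 -0.2]
 [-0.3  0.5]]
tip 569.0418048429212 94.12877179238203 230.6930655289923
top
[[161, 169, 21, 0, 278], [161, 170, 22, 0, 275], [161, 171, 25, 0, 278], [161, 172, 25, 2, 272], [161, 173, 28, 2, 276], [161, 174, 30, 2, 276], [160, 175, 31, 4, 276], [163, 175, 32, -1, 275], [163, 176, 34, 0, 274], [163, 177, 37, -1, 277], [163, 178, 38, 0, 276], [162, 179, 40, 2, 278], [162, 180, 41, 3, 276], [162, 181, 42, 4, 272], [162, 182, 44, 5, 272], [165, 182, 47, -2, 275], [165, 183, 48, -1, 273], [165, 184, 50, -1, 275], [165, 185, 52, 0, 274], [164, 186, 53, 2, 273], [167, 186, 51, -1, 260], [164, 187, 54, 3, 270],
[... 1587 characters left out ...]
0, 242], [298, 128, 58, 0, 240], [292, 129, 73, 2, 238], [298, 129, 58, -3, 239], [292, 130, 74, -3, 238], [299, 130, 57, -7, 238], [291, 131, 76, -2, 235], [299, 131, 55, 0, 231], [288, 132, 85, -6, 236], [291, 132, 75, 0, 231], [300, 132, 52, 0, 227], [289, 133, 81, -2, 230], [300, 133, 53, -5, 228], [289, 134, 81, -4, 228], [300, 134, 53, -4, 225], [289, 135, 81, -4, 225], [287, 136, 86, -3, 223], [297, 136, 59, 0, 217], [288, 137, 84, -4, 220], [298, 137, 58, -6, 217], [289, 138, 81, -4, 216], [296, 138, 63, -5, 214], [288, 139, 83, -1, 212], [291, 139, 75, 0, 210], [294, 139, 68, -4, 212], [297, 139, 59, -2, 209], [291, 140, 76, -5, 210], [294, 140, 68, -3, 208], [293, 141, 69, 1, 203]]
```

```bash
cat >> h.py <<'E'
from scipy.spatial.transform import Rotation as Ro
def go(xyz,yaw):
    "travel (m, tool axes) and roll (deg) from the measured pose to TCP xyz with tool x at yaw deg"
    o=arm.get_obs(); R=Ro.from_quat(o['tool_rot']).as_matrix()
    y0=np.degrees(np.arctan2(R[1,0],R[0,0])); 
    print('at',o['tool_pos'].round(1),'yaw',y0.round(2),'tilt z',R[:,2].round(4),'F',o['ft_force'].round(1),'t',o['clock'],'w',round(o['gripper_width'],3),'g',o['grasp_force'])
    print('travel',((R.T@(np.array(xyz)-o['tool_pos']))/1e3).round(4),'roll',round(-((yaw-y0+180)%360-180),2))
E
python3 -c "
from h import *
go([507.6,-240.2,100],6.6)"
```

```text
at [ 235.6 -496.5  230.6] yaw 25.37 tilt z [-4.0e-04  1.6e-03 -1.0e+00] F [ 0.  -0.  -0.7] t 0.1 w 0.997 g 0.0
travel [ 0.3556 -0.1148  0.1309] roll 18.77
```

Request:
carry_out --fingers '[0,0,0,0,0,0,0,0]' --pt "0.045 -0.014 0.016" --pt "0.09 -0.029 0.033" --pt "0.135 -0.043 0.05" --pt "0.18 -0.058 0.066" --pt "0.225 -0.072 0.083" --pt "0.27 -0.087 0.1" --pt "0.315 -0.101 0.117" --pt "0.3556 -0.1148 0.131" --roll '[3,6,9,12,15,18,18.8,18.8]' --newtons 100

```text
clock: 0.9
tool_pos: [508.7, -238.9, 99.1]
tool_rot: [0.998, 0.057, -0.0, -0.0]
ft_force: [-0.1, -0.1, 0.1]
gripper_width: 0.497
grasp_force: 0.0
```

Request:
carry_out --fingers '[0,0,0]' --pt "0 0 0" --pt "0 0 0" --pt "0 0 0" --roll '[0,0,0]'

```text
clock: 1.2
tool_pos: [507.4, -241.6, 100.4]
tool_rot: [0.998, 0.057, -0.0, 0.0]
ft_force: [-1.2, 0.2, 0.8]
gripper_width: 0.499
grasp_force: 0.0
```

```bash
python3 -c "
from h import *
go([507.6,-240.2,3],6.6)
im,d=snap('side'); save('s1',im[200:400,200:400],3)
g=arm.get_obs()['tool_pos'];print(pix('side',[g,[552.3,-235,11],[507.6,-240.2,22]]))"
```

```text
at [ 507.4 -241.6  100.4] yaw 6.55 tilt z [-2.e-04 -4.e-04 -1.e+00] F [-1.2  0.2  0.8] t 1.2 w 0.499 g 0.0
travel [ 0.0004 -0.0014  0.0974] roll -0.05
[[260.64753613 270.87274419]
 [281.096279   294.56606211]
 [261.20675188 293.35451135]]
```

View pics/s1.png

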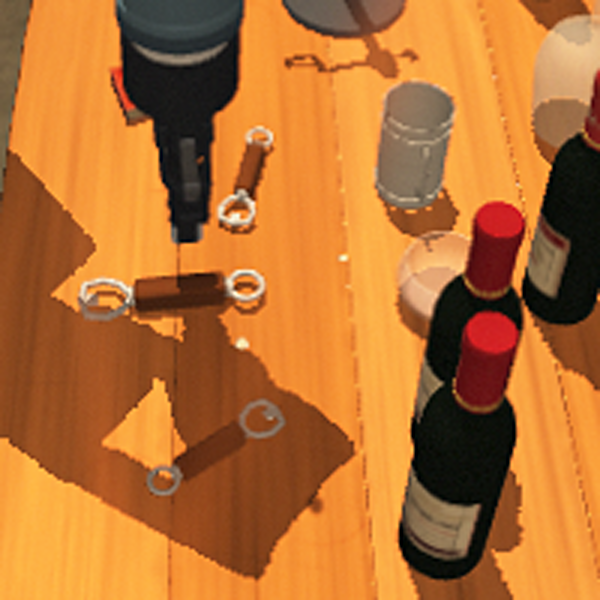

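The gripper, fingertips at crop (187,238), is over the handle. The eye at crop (245,285), raw (281.7,295), matches its prediction, so I'm going down.

Request:
carry_out --fingers '[0,0,0,0,0,0]' --pt "0 -0.001 0.03" --pt "0 -0.001 0.06" --pt "0 -0.001 0.08" --pt "0 -0.001 0.09" --pt "0 -0.001 0.097" --pt "0 -0.001 0.097" --roll '[0,0,0,0,0,0]'

```text
clock: 1.85
tool_pos: [507.4, -240.5, 3.3]
tool_rot: [0.998, 0.057, -0.0, -0.0]
ft_force: [-0.2, 0.3, 1.2]
gripper_width: 0.498
grasp_force: 0.0
```

Request:
carry_out --fingers '[1,1,1,1,1,1,1,1]' --pt "0 0 0" --pt "0 0 0" --pt "0 0 0" --pt "0 0 0" --pt "0 0 0" --pt "0 0 0" --pt "0 0 0" --pt "0 0 0" --roll '[0,0,0,0,0,0,0,0]' --newtons 100

```text
clock: 2.65
tool_pos: [508.5, -240.6, 4.8]
tool_rot: [0.998, 0.057, 0.001, 0.001]
ft_force: [-1.6, -0.2, 6.6]
gripper_width: 0.212
grasp_force: 99.2
```

Request:
carry_out --fingers '[1,1,1,1,1,1,1,1]' --pt "0 0 -0.02" --pt "0 0 -0.06" --pt "0 0 -0.1" --pt "0 0 -0.145" --pt "0 0 -0.19" --pt "0 0 -0.235" --pt "0 0 -0.27" --pt "0 0 -0.285" --roll '[0,0,0,0,0,0,0,0]'

```text
clock: 3.45
tool_pos: [508.8, -240.4, 293.3]
tool_rot: [0.998, 0.058, 0.003, 0.002]
ft_force: [0.6, -0.2, -1.2]
gripper_width: 0.203
grasp_force: 98.4
```

```bash
python3 -c "
from h import *
go([515,60,288],13.66)"
```

```text
at [ 508.8 -240.4  293.3] yaw 6.6 tilt z [ 0.0061 -0.0044 -1.    ] F [ 0.6 -0.2 -1.2] t 3.45 w 0.203 g 98.37395310401917
travel [ 0.0406 -0.2978  0.004 ] roll -7.06
```

Request:
carry_out --fingers '[1,1,1,1,1,1,1,1]' --pt "0.003 -0.02 0" --pt "0.008 -0.06 0" --pt "0.014 -0.105 0" --pt "0.02 -0.15 0" --pt "0.027 -0.195 0" --pt "0.033 -0.24 0" --pt "0.038 -0.278 0" --pt "0.0406 -0.298 0" --roll '[-0.5,-1.5,-2.5,-3.5,-4.5,-5.5,-6.5,-7.1]'

```text
clock: 4.25
tool_pos: [513.2, 64.1, 288.8]
tool_rot: [0.993, 0.121, 0.0, -0.0]
ft_force: [0.0, 0.5, -0.9]
gripper_width: 0.203
grasp_force: 98.4
```

Request:
carry_out --fingers '[1,1,1,1,1]' --pt "0 0 0" --pt "0 0 0" --pt "0 0 0" --pt "0 0 0" --pt "0 0 0" --roll '[0,0,0,0,0]'

```text
clock: 4.75
tool_pos: [514.0, 59.8, 288.3]
tool_rot: [0.993, 0.118, -0.0, 0.0]
ft_force: [-0.2, -0.4, -0.4]
gripper_width: 0.206
grasp_force: 98.4
```

Run:
```python
from h import *
go([523.3,83,288],13.66)
im,d=snap('side'); im2,d2=snap('top')
t=np.array([569,94.1,231]);g=arm.get_obs()['tool_pos']; a=np.radians(13.6); e=g+[44.5*np.cos(a),44.5*np.sin(a),6.5]
print('side tip,tcp,eye',pix('side',[t,g,e]));print('top',pix('top',[t,g,e]))
H=np.zeros((560,800,3),np.uint8)
H[:480,:400]=cv2.resize(im[65:185,230:330],None,fx=4,fy=4,interpolation=cv2.INTER_CUBIC)
H[:480,400:]=cv2.resize(im2[120:240,140:240],None,fx=4,fy=4,interpolation=cv2.INTER_CUBIC)
save('s2',H)
```

```text
at [514.   59.8 288.3] yaw 13.58 tilt z [-1.e-04 -1.e-04 -1.e+00] F [-0.2 -0.4 -0.4] t 4.75 w 0.206 g 98.38220000267029
travel [ 0.0145 -0.0204  0.0003] roll -0.08
side tip,tcp,eye [[287.60877246 132.35459243]
 [265.14601851 119.02168331]
 [283.63386408 114.4975544 ]]
top [[173.72592769 205.00434805]
 [185.36370224 229.22304327]
 [179.04267259 205.42323646]]
```

View pics/s2.png

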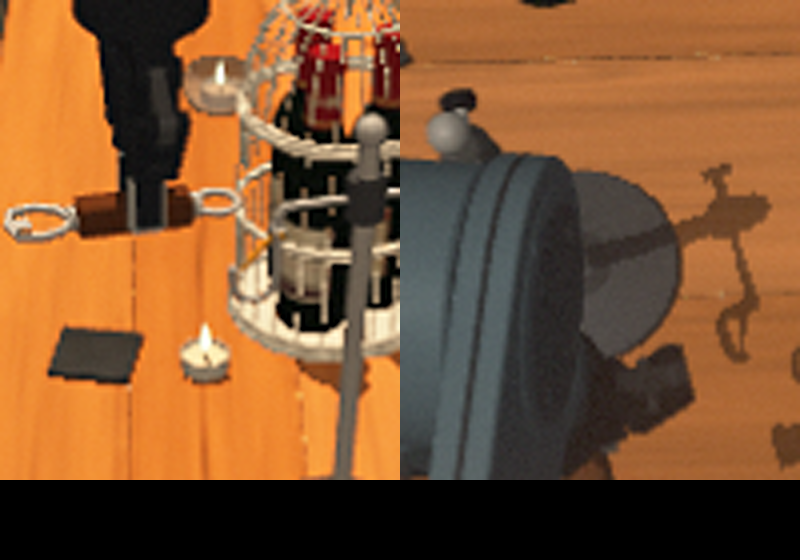

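The side picture shows the opener held level, its eye at raw (284.5,115.8) within 1.5 px of the prediction. I'll refine the eye's position with depth.

Run:
```python
from h import *
im,d=load('side'); g=arm.get_obs()['tool_pos']; a=np.radians(13.58)
v,u=np.mgrid[100:130,260:300]; u=u.ravel();v=v.ravel(); Q=world('side',u,v,d=d[v,u])-g
l=np.c_[Q[:,:2]@[np.cos(a),np.sin(a)],Q[:,:2]@[-np.sin(a),np.cos(a)],Q[:,2]]
m=(l[:,0]>31)&(l[:,0]<75)&(abs(l[:,1])<30)&(abs(l[:,2]-6)<20)
print(m.sum(),l[m].mean(0),l[m].min(0),l[m].max(0),np.median(l[m],0))
h=(l[:,0]>-45)&(l[:,0]<28)&(abs(l[:,1])<20)&(abs(l[:,2]-6)<20)
mm=m&(l[:,0]>33)
print(np.polyfit(l[mm,0],l[mm,2],1))
# eye via pixel
for q in[(284.5,115.75)]:
    w=world('side',*q,z=g[2]+6.5)[0]-g; print(w[:2]@[np.cos(a),np.sin(a)],w[:2]@[-np.sin(a),np.cos(a)])
# pixels of ring bbox
print(u[m].min(),u[m].max(),v[m].min(),v[m].max())
```

```text
55 [44.93568262 -3.24767474  6.53827926] [ 31.2324709  -16.26430698  -0.74106849] [58.94824606 14.01124133 11.86834748] [45.64236149 -5.74598721  6.41257732]
[-0.03621818  8.23495689]
45.00682772065457 -6.042405308680553
279 290 112 119
```

Request:
carry_out --fingers '[1,1,1,1,1,1]' --pt "0.004 -0.006 0" --pt "0.009 -0.013 0" --pt "0.0137 -0.0205 0" --pt "0.0137 -0.0205 0" --pt "0.0137 -0.0205 0" --pt "0.0137 -0.0205 0" --roll '[0,0,0,0,0,0]'

```text
clock: 5.45
tool_pos: [522.3, 84.1, 288.2]
tool_rot: [0.993, 0.119, -0.0, 0.0]
ft_force: [0.3, 0.1, -0.6]
gripper_width: 0.208
grasp_force: 98.4
```

```bash
python3 -c "
from h import *
go([522.8,82.9,250],13.66)"
```

```text
at [522.3  84.1 288.2] yaw 13.69 tilt z [-3.e-04 -2.e-04 -1.e+00] F [ 0.3  0.1 -0.6] t 5.45 w 0.208 g 98.38335514068604
travel [0.0002 0.0012 0.0382] roll 0.03
```

Request:
carry_out --fingers '[1,1,1,1,1,1]' --pt "0 0.001 0.01" --pt "0 0.001 0.02" --pt "0 0.001 0.03" --pt "0 0.001 0.036" --pt "0 0.001 0.038" --pt "0 0.001 0.038" --roll '[0,0,0,0,0,0]'

```text
clock: 6.05
tool_pos: [522.5, 83.0, 249.9]
tool_rot: [0.993, 0.119, -0.0, -0.0]
ft_force: [-0.1, -0.9, -0.5]
gripper_width: 0.203
grasp_force: 98.4
```

Request:
carry_out --fingers '[1,1,1,1]' --pt "0 0 0.001" --pt "0 0 0.003" --pt "0 0 0.005" --pt "0 0 0.005" --roll '[0,0,0,0]'

```text
clock: 6.45
tool_pos: [522.5, 83.0, 245.1]
tool_rot: [0.993, 0.119, -0.0, -0.0]
ft_force: [0.6, -0.6, -0.9]
gripper_width: 0.208
grasp_force: 98.4
```

Run:
```python
from h import *
go([522.8,82.9,240],13.66)
im,d=snap('side'); save('s3',im[85:160,240:340],7)
```

```text
at [522.5  83.  245.1] yaw 13.67 tilt z [-3.e-04  0.e+00 -1.e+00] F [ 0.6 -0.6 -0.9] t 6.45 w 0.208 g 98.3918809890747
travel [0.0003 0.0002 0.0051] roll 0.01
```

View pics/s3.png

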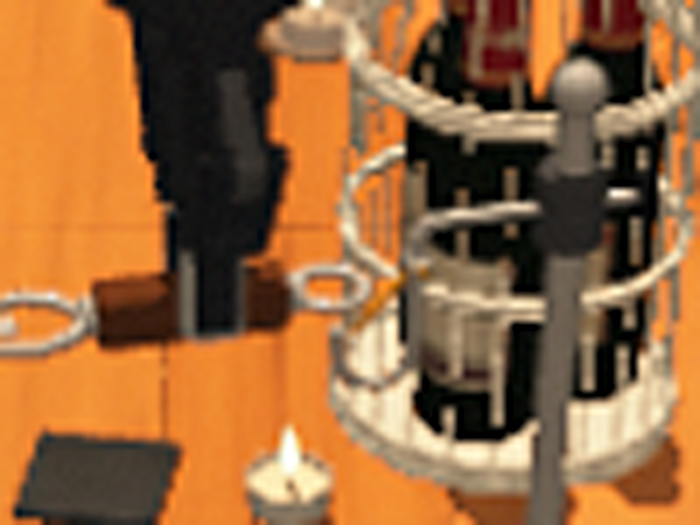

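Side crop: the eye is at (331,288), raw (287.3,126.1), just above and slightly left of the tip at (345,335), raw (289.3,132.9). The gate runs from (425,270) to (355,325).

Run:
```python
from h import *
a=np.radians(13.66); D=np.array([np.cos(a),np.sin(a),0]);g=np.array([522.5,83,245.1]); t=np.array([569,94.1,231.])
for k in(43,45,47,49): print(k,pix('side',[g+k*D+[0,0,6.5]])[0]-pix('side',[t])[0])
L=np.array([-D[1],D[0],0]);print(pix('side',[g+45*D+5*L+[0,0,6.5]])[0]-pix('side',[t])[0])
```

```text
43 [-1.67760153 -7.00059183]
45 [-0.88758258 -7.09365441]
47 [-0.09815879 -7.18658183]
49 [ 0.69066871 -7.27937409]
[-1.41670014 -8.13360424]
```

Request:
carry_out --fingers '[1,1,1,1,1]' --pt "0.0015 0 0" --pt "0.0015 0 0.002" --pt "0.0015 0 0.004" --pt "0.0015 0 0.005" --pt "0.0015 0 0.005" --roll '[0,0,0,0,0]'

```text
clock: 7.0
tool_pos: [523.9, 83.4, 240.0]
tool_rot: [0.993, 0.119, -0.0, -0.0]
ft_force: [-0.5, -0.3, -0.4]
gripper_width: 0.209
grasp_force: 98.4
```

Request:
carry_out --fingers '[1,1,1,1]' --pt "0 0 0.001" --pt "0 0 0.002" --pt "0 0 0.003" --pt "0 0 0.003" --roll '[0,0,0,0]'

```text
clock: 7.4
tool_pos: [524.1, 83.4, 237.7]
tool_rot: [0.993, 0.119, 0.0, 0.0]
ft_force: [-1.9, 0.0, 2.0]
gripper_width: 0.207
grasp_force: 98.8
```

Request:
carry_out --fingers '[1,1,1,1]' --pt "0 0 0.001" --pt "0 0 0.002" --pt "0 0 0.003" --pt "0 0 0.003" --roll '[0,0,0,0]'

```text
clock: 7.8
tool_pos: [523.8, 83.4, 234.1]
tool_rot: [0.993, 0.119, -0.0, -0.0]
ft_force: [-2.5, -0.4, 2.3]
gripper_width: 0.205
grasp_force: 98.8
```

Request:
carry_out --fingers '[1,1,1,1]' --pt "0 0 0.001" --pt "0 0 0.002" --pt "0 0 0.003" --pt "0 0 0.003" --roll '[0,0,0,0]'

```text
clock: 8.2
tool_pos: [523.7, 83.3, 230.9]
tool_rot: [0.993, 0.119, -0.001, -0.0]
ft_force: [-3.1, -0.2, 1.7]
gripper_width: 0.21
grasp_force: 98.8
```

Request:
carry_out --fingers '[1,1,1,1]' --pt "0 0 0.001" --pt "0 0 0.002" --pt "0 0 0.003" --pt "0 0 0.003" --roll '[0,0,0,0]'

```text
clock: 8.6
tool_pos: [523.9, 83.3, 228.1]
tool_rot: [0.993, 0.119, -0.0, -0.0]
ft_force: [-3.0, -0.8, 2.7]
gripper_width: 0.206
grasp_force: 98.8
```

Request:
carry_out --fingers '[1,1,1,1]' --pt "0 0 0.001" --pt "0 0 0.002" --pt "0 0 0.002" --pt "0 0 0.002" --roll '[0,0,0,0]'

```text
clock: 9.0
tool_pos: [523.8, 83.3, 226.0]
tool_rot: [0.993, 0.119, -0.0, -0.0]
ft_force: [-2.6, -0.7, 1.3]
gripper_width: 0.206
grasp_force: 98.8
```

Request:
carry_out --fingers '[1,1,1,1]' --pt "0 0 0.001" --pt "0 0 0.002" --pt "0 0 0.002" --pt "0 0 0.002" --roll '[0,0,0,0]'

```text
clock: 9.4
tool_pos: [523.9, 83.3, 224.2]
tool_rot: [0.993, 0.119, -0.0, 0.0]
ft_force: [-2.9, 0.1, 2.3]
gripper_width: 0.208
grasp_force: 98.8
```

Request:
carry_out --fingers '[1,1,1,1]' --pt "0 0 0.001" --pt "0 0 0.002" --pt "0 0 0.002" --pt "0 0 0.002" --roll '[0,0,0,0]'

```text
clock: 9.8
tool_pos: [523.5, 83.3, 221.8]
tool_rot: [0.993, 0.119, -0.001, -0.0]
ft_force: [-4.4, -0.7, 0.9]
gripper_width: 0.208
grasp_force: 98.6
```

Request:
carry_out --fingers '[1,1,1,1]' --pt "0 0 0.001" --pt "0 0 0.002" --pt "0 0 0.002" --pt "0 0 0.002" --roll '[0,0,0,0]'

```text
clock: 10.2
tool_pos: [524.9, 83.4, 220.4]
tool_rot: [0.993, 0.119, 0.001, 0.0]
ft_force: [0.1, 0.3, -0.3]
gripper_width: 0.204
grasp_force: 98.3
```

Request:
carry_out --fingers '[1,1,1,1]' --pt "0 0 0.001" --pt "0 0 0.003" --pt "0 0 0.004" --pt "0 0 0.004" --roll '[0,0,0,0]'

```text
clock: 10.6
tool_pos: [524.1, 83.4, 216.1]
tool_rot: [0.993, 0.119, -0.0, -0.0]
ft_force: [0.3, 1.1, -1.3]
gripper_width: 0.206
grasp_force: 98.3
```

Request:
carry_out --fingers '[1,1,1,1]' --pt "0 0 0.001" --pt "0 0 0.002" --pt "0 0 0.003" --pt "0 0 0.003" --roll '[0,0,0,0]'

```text
clock: 11.0
tool_pos: [524.0, 83.4, 213.1]
tool_rot: [0.993, 0.119, -0.0, -0.0]
ft_force: [-0.1, -0.0, -1.2]
gripper_width: 0.208
grasp_force: 98.3
```

Run:
```python
from h import *
go([522.8,82.9,210],13.66)
im,d=snap('side'); save('s4',im[85:160,240:340],7)
```

```text
at [524.   83.4 213.1] yaw 13.67 tilt z [-3.e-04  0.e+00 -1.e+00] F [-0.1 -0.  -1.2] t 11.0 w 0.208 g 98.31928968429565
travel [-0.0012  0.0002  0.0031] roll 0.01
```

View pics/s4.png

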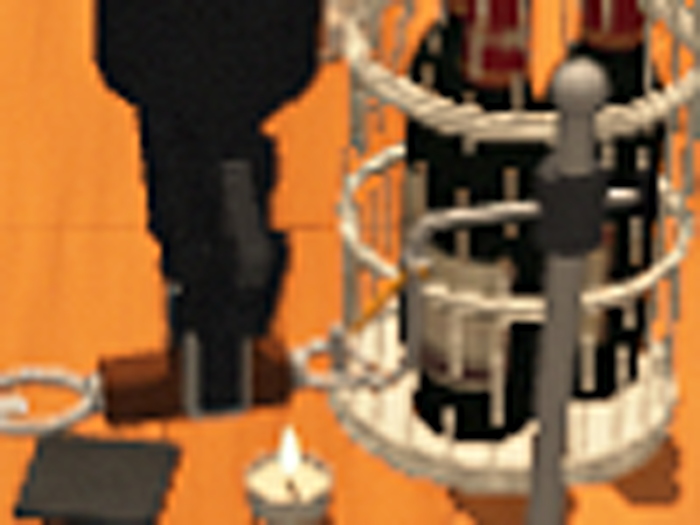

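The gate is shut again, running from crop (425,270) to (355,325). The tip, crop (338,345), is inside the eye, and the force has dropped to zero. Letting go.

Request:
carry_out --fingers '[-0.8,-0.8,-0.8,-0.8,-0.8,-0.8,-0.8,-0.8]' --pt "0 0 0" --pt "0 0 0" --pt "0 0 0" --pt "0 0 0" --pt "0 0 0" --pt "0 0 0" --pt "0 0 0" --pt "0 0 0" --roll '[0,0,0,0,0,0,0,0]'

```text
clock: 11.85
tool_pos: [524.1, 83.4, 213.3]
tool_rot: [0.993, 0.119, 0.0, -0.0]
ft_force: [0.4, -0.1, 0.5]
gripper_width: 0.897
grasp_force: 0.0
```

Request:
carry_out --fingers '[-0.8,-0.8,-0.8,-0.8,-0.8,-0.8,-0.8,-0.8]' --pt "-0.005 0 -0.01" --pt "-0.01 0 -0.03" --pt "-0.02 0 -0.06" --pt "-0.03 0 -0.09" --pt "-0.04 0 -0.12" --pt "-0.06 0 -0.14" --pt "-0.08 0 -0.15" --pt "-0.08 0 -0.15" --roll '[0,0,0,0,0,0,0,0]'

```text
clock: 12.65
tool_pos: [445.2, 64.2, 366.3]
tool_rot: [0.993, 0.119, 0.002, 0.001]
ft_force: [0.1, -0.4, 0.6]
gripper_width: 0.899
grasp_force: 0.0
```

Request:
carry_out --fingers '[-0.8,-0.8,-0.8,-0.8,-0.8,-0.8,-0.8,-0.8]' --pt "0 0 0" --pt "0 0 0" --pt "0 0 0" --pt "0 0 0" --pt "0 0 0" --pt "0 0 0" --pt "0 0 0" --pt "0 0 0" --roll '[0,0,0,0,0,0,0,0]'

```text
clock: 13.45
tool_pos: [446.4, 64.5, 363.3]
tool_rot: [0.993, 0.119, -0.0, -0.0]
ft_force: [0.6, 0.4, 1.0]
gripper_width: 0.898
grasp_force: 0.0
```

Request:
carry_out --fingers '[-0.8,-0.8,-0.8,-0.8,-0.8,-0.8,-0.8,-0.8]' --pt "0 0 0" --pt "0 0 0" --pt "0 0 0" --pt "0 0 0" --pt "0 0 0" --pt "0 0 0" --pt "0 0 0" --pt "0 0 0" --roll '[0,0,0,0,0,0,0,0]'

```text
clock: 14.25
tool_pos: [446.4, 64.5, 363.3]
tool_rot: [0.993, 0.119, -0.0, -0.0]
ft_force: [0.7, 0.1, 0.5]
gripper_width: 0.899
grasp_force: 0.0
```

Request:
carry_out --fingers '[-0.8,-0.8,-0.8,-0.8,-0.8,-0.8,-0.8,-0.8]' --pt "0 0 0" --pt "0 0 0" --pt "0 0 0" --pt "0 0 0" --pt "0 0 0" --pt "0 0 0" --pt "0 0 0" --pt "0 0 0" --roll '[0,0,0,0,0,0,0,0]'

```text
clock: 15.05
tool_pos: [446.3, 64.5, 363.3]
tool_rot: [0.993, 0.119, -0.0, -0.0]
ft_force: [-0.9, 0.3, 0.8]
gripper_width: 0.903
grasp_force: 0.0
```

Request:
carry_out --fingers '[-0.8,-0.8,-0.8,-0.8,-0.8,-0.8,-0.8,-0.8]' --pt "0 0 0" --pt "0 0 0" --pt "0 0 0" --pt "0 0 0" --pt "0 0 0" --pt "0 0 0" --pt "0 0 0" --pt "0 0 0" --roll '[0,0,0,0,0,0,0,0]'

```text
clock: 15.85
tool_pos: [446.3, 64.5, 363.3]
tool_rot: [0.993, 0.119, -0.0, -0.0]
ft_force: [-1.0, 0.5, -0.1]
gripper_width: 0.9
grasp_force: 0.0
```

Request:
carry_out --fingers '[-0.8,-0.8,-0.8,-0.8,-0.8,-0.8,-0.8,-0.8]' --pt "0 0 0" --pt "0 0 0" --pt "0 0 0" --pt "0 0 0" --pt "0 0 0" --pt "0 0 0" --pt "0 0 0" --pt "0 0 0" --roll '[0,0,0,0,0,0,0,0]'

```text
clock: 16.65
tool_pos: [446.3, 64.5, 363.3]
tool_rot: [0.993, 0.119, 0.0, -0.0]
ft_force: [-0.2, 0.2, -0.2]
gripper_width: 0.901
grasp_force: 0.0
```

Run:
```python
from h import *
a,_=snap('side')
for i in range(8): b,_=viewer.camera('side')
r=np.s_[100:200,270:330]
print('change',np.abs(a[r].astype(int)-b[r]).max(),arm.get_obs()['clock'],arm.get_obs()['tool_pos'])
save('s5',b[75:215,220:390],4)
```

```text
change 52 17.1 [446.34784216  64.45463574 363.33491533]
```

View pics/s5.png

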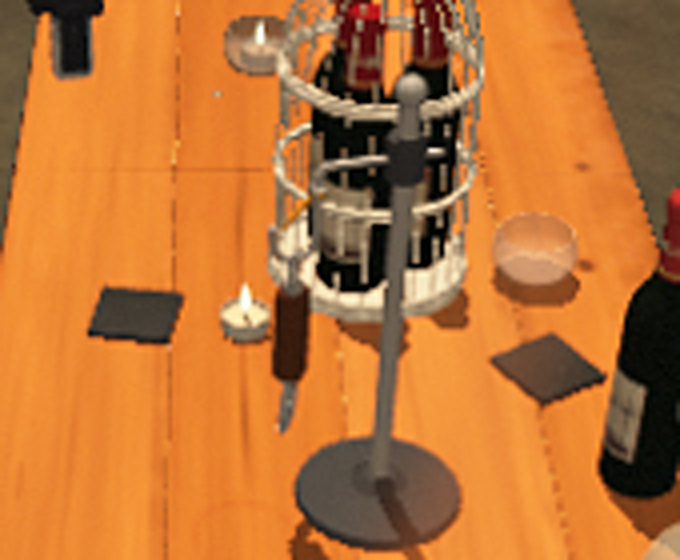

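The opener hangs from the hook, handle at crop (290,330), with the gate shut. I'll let it settle a little longer, check for motion and hand in.

Request:
carry_out --fingers '[-0.8,-0.8,-0.8,-0.8,-0.8,-0.8,-0.8,-0.8]' --pt "0 0 0" --pt "0 0 0" --pt "0 0 0" --pt "0 0 0" --pt "0 0 0" --pt "0 0 0" --pt "0 0 0" --pt "0 0 0" --roll '[0,0,0,0,0,0,0,0]'

```text
clock: 17.9
tool_pos: [446.3, 64.5, 363.3]
tool_rot: [0.993, 0.119, 0.0, -0.0]
ft_force: [-0.7, -0.0, 0.5]
gripper_width: 0.905
grasp_force: 0.0
```

Request:
carry_out --fingers '[-0.8,-0.8,-0.8,-0.8,-0.8,-0.8,-0.8,-0.8]' --pt "0 0 0" --pt "0 0 0" --pt "0 0 0" --pt "0 0 0" --pt "0 0 0" --pt "0 0 0" --pt "0 0 0" --pt "0 0 0" --roll '[0,0,0,0,0,0,0,0]'

```text
clock: 18.7
tool_pos: [446.4, 64.4, 363.3]
tool_rot: [0.993, 0.119, 0.0, 0.0]
ft_force: [-0.2, 0.0, -0.6]
gripper_width: 0.9
grasp_force: 0.0
```

Request:
carry_out --fingers '[-0.8,-0.8,-0.8,-0.8,-0.8,-0.8,-0.8,-0.8]' --pt "0 0 0" --pt "0 0 0" --pt "0 0 0" --pt "0 0 0" --pt "0 0 0" --pt "0 0 0" --pt "0 0 0" --pt "0 0 0" --roll '[0,0,0,0,0,0,0,0]'

```text
clock: 19.5
tool_pos: [446.3, 64.5, 363.3]
tool_rot: [0.993, 0.119, 0.0, -0.0]
ft_force: [-0.2, 0.2, 0.1]
gripper_width: 0.902
grasp_force: 0.0
```

Run:
```python
from h import *
a=[viewer.camera('side')[0].astype(int) for i in range(24)]
r=np.s_[130:190,280:305]; q=np.s_[130:190,330:355]
m=[np.abs(x-a[0])[r].max() for x in a[1:]]; k=[np.abs(x-a[0])[q].max() for x in a[1:]]
print(m,k)
if max(m)<30: print(arm.finish_job())
```

```text
[np.int64(9), np.int64(12), np.int64(11), np.int64(10), np.int64(11), np.int64(11), np.int64(8), np.int64(9), np.int64(10), np.int64(9), np.int64(10), np.int64(9), np.int64(10), np.int64(8), np.int64(11), np.int64(11), np.int64(9), np.int64(11), np.int64(8), np.int64(10), np.int64(9), np.int64(8), np.int64(9)] [np.int64(7), np.int64(7), np.int64(7), np.int64(8), np.int64(7), np.int64(8), np.int64(8), np.int64(9), np.int64(8), np.int64(9), np.int64(8), np.int64(8), np.int64(8), np.int64(10), np.int64(7), np.int64(8), np.int64(8), np.int64(8), np.int64(8), np.int64(8), np.int64(6), np.int64(7), np.int64(7)]
the job is handed in; nothing more can be done
None
```

The 142 mm opener hangs still from the snap hook by its eye with the gate shut behind it, the push read under 5 N throughout, no other object was touched, and the job was handed in at about 21 s.

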